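Wedge the sprung latch open and weigh the specimen

ROBOT

A 7-joint arm with a two-finger parallel gripper is mounted at the origin on a cart in front of the work surface, level with it; the furniture and walls round the work are solid. World frame = base frame: x ahead of the robot, y to its left, z up, the work surface at z = 0. Lengths are in m, angles in rad, forces in N, time in s.
With the tool pointing down it reaches from about 0.425 to 0.875 m from the base axis. Payload 8.4 kg.
Tool frame: the origin (TCP) lies midway between the tips of the shut fingers; the grasp point (between the pads) lies 19 mm behind it (tcp_to_grasp is the z of the grasp point in the tool frame, in m); z points along the fingers, y is the line along which they close (so a half turn about z gives the same grasp; the last joint's range is limited). The gripper opens to 87 mm and grips with 3 to 60 N. Pads are 19 mm wide; open, the fingers measure 117 mm over their backs; the gripper's body (75 mm by 190 mm) begins 51 mm behind the grasp point.
Start: joints at [-1.287, 0.333, 0.04, 1.465, -0.013, 1.343, -0.059], TCP at [0.243, 0.603, 0.223] pointing down, gripper open.
Joint ranges: [-2.58, 2.58], [-0.38, 2.09], [-1.3, 1.39], [0.25, 2.4], [-1.5, 4.64], [0.08, 2.09], [-2.65, 2.65]. Speed limits (rad/s): [2.22, 2.22, 2.79, 2.79, 3.14, 3.14, 3.14].

INTERFACE

Orientations are given as a 3x3 rotation matrix whose columns are the frame's x, y, z axes.
In Python, from plant import * gives the robot as it stands.
- The arm moves only by the tool move_arm, never from a script. Its argument "moves" is a list of rows, each a list of 7 numbers: the shift along the world's x, y, z in m, then the turn, a rotation vector about the world's x, y, z in degrees, then the closure, from -1 (fully open) to 1 (shut). In form: [[x, y, z, rx, ry, rz, claw], ...]. A call has 1 to 20 rows; each row is the pose to reach, as a shift and turn from the pose commanded when the call began; what a row does not reach only later rows make up. A row lasts 1/12 s, in which the tool goes at most 41.7 mm and 7.16 degrees, less where a joint would pass 70% of its speed; a pose out of reach is approached as far as the arm can. A call with a gripper value outside its range is refused whole. The fingers move at their own pace and stop on an object; the grip force is fixed at half the most. Time passes only in rows, so rows that repeat a pose let the fingers close. It gives the time, the measured TCP pose, the force and the opening at its end, in the units of the state.
- get_obs(): the state, without advancing time (a new reading comes with each control period).
- get_image(name): name is "scene" or "top" or "wrist"; returns a dict with "color" (400x640x3 uint8, red, green, blue), "intrinsics" (3x3 intrinsics, pixels), "extrinsics" (4x4, takes a point from camera to world coordinates); the wrist camera has in their place "tool_from_camera" (4x4, takes a point from camera to tool coordinates, whose origin is the TCP and whose axes are the flange's). Camera axes: x right, y down, z forward; pixel columns grow to the right and rows downward; lengths in m; the calibration is good to about 2 mm. A picture is of the moment at which its call begins: read the wrist's pose just before it. There is no depth.
- job_done(): hands the job in, once; it reports no verdict.
The state is a dict: "time": time; "q": joint angles; "joint_vel": joint speeds; "joint_efforts": joint torques, N m; "ee_pos": TCP position; "tcp_rot": TCP orientation; "wrist_force": force on the tool from outside, world axes, zero at the start; "moment": the same for the moment, N m; "opening": finger opening in m.
Only numpy, scipy, OpenCV 4.12 (cv2) and the standard library are available. Lean on these libraries where they do the work, as an engineer would, in place of code of your own. Each camera call takes 0.05 s, during which the arm holds its last target. There are 200 camera calls.

TASK

The red tab of the sprung latch keeps the clear specimen box in its holder. Push the orange wedge, thin end first, all the way in between the blue fence and the white roller so that it props the latch open by itself, then lift the box out and set it down gently, upright, in the middle of the scale's black weighing plate. Leave the wedge in place holding the latch open, and leave the other things on the worktop where they are.

Things in the scene. Friction and masses are not known exactly. Their poses are not given: they have to be found in the camera images.
- holder: Fixed specimen holder: aluminium base plate 260 x 125 x 8 mm with blue fence, steel sprung latch and black nest. Origin: below the latch pivot, at worktop height; z up, base top z=8, highest point z=53. Base spans x -135..125, y -60..65 (mm; 'holder (x, y)' below means this frame). The wedge slides in along +x on the base top, between fence and roller.
- fence (a point): Front (-x) end of the blue fence's inner face, at base top: holder (-87, -34, 8). The fence is straight along the holder's x from -87 to 5, inner face y=-34, top z=34. A blue stop (face x=-5, y -42..-20, top z=28) ends the lane.
- latch (a joint): Angle (rad) of the steel latch lever on the upright pivot at the holder's origin: 0 closed (the start), to 0.42 open; opening turns it clockwise from above. A spring always drives it shut: about 4 N at the roller when closed, 9 N when open. The lever lies at z 18..35 along the holder's x, from -76 to 97 when closed. The fully pushed wedge makes about 0.30; the tab clears the box from about 0.20.
- roller (a point): Centre of the white upright roller on the latch's tail, 12 mm diameter, z 11..35; moves with the latch. At holder (-70, -18) when closed: the gap between fence and roller is then 10 mm.
- tab (a point): Centre of the underside of the red tab on the latch's nose, 24 x 30 x 6 mm, z 47..53; moves with the latch. At holder (85, 9.5) when closed: it then overlaps the box's -y edge by about 14 mm, 3 mm above the lid, and swings to -y as the latch opens.
- wedge: Loose orange wedge, 60 g, 120 mm long, 30 high, on the worktop. Origin: underside, below the ribbed grip (30 x 32 mm, top z=43); x to the thin end. Side y=-16 is flat (fence side); other side y=+16 from x=-15 to 55, then tapers to y=-11 at the thin end x=105. Grip it across y. Home, against the stop: origin at holder (-110, -18), same yaw; it stays there by itself. Pushing takes 10 to 15 N.
- specimen_box: Clear specimen box with a pale stone and red label, 39 x 39 x 36 mm high, about 45 g, in the black nest at holder (85, 30), floor z=8. Origin: centre of its underside; z up; sides along the holder's axes. The nest rim is 6 mm high, 2 mm clear, open in the middle of its -x and +x sides. Grip the box's upper half across the holder's x.
- plate_center (a point): Centre of the top of the black round weighing plate, 98 mm diameter, 30 mm above the worktop, of the flat white scale (187 x 141 mm, fixed). The plate is rigid. Keep the hand clear of the room: a tall chest of drawers (0.37 m) stands behind at world x over 0.6, y under 0, and a tall microscope at the left, y over 0.45 (x over 0.35).
- vial: Bystander: squat glass vial with stopper, 36 mm wide, 55 mm high; origin under its centre.
- card_tray: Bystander: white card tray with crystals, 48 x 50 x 20 mm; origin under its centre.
- tall_specimen_box: Bystander: another clear specimen box, grey stone, 34 x 33 x 37 mm; origin under its centre.
- petri_dish: Bystander: clear dish with grains, 60 mm diameter, 13 mm high; origin under its centre.
- loupe: Bystander: black and silver folding loupe, 36 x 26 x 16 mm; origin under its centre.
Mind the look-alikes: they are no part of the job. What is shaped like the specimen_box but purple is not meant.

How it is judged:
By the outcome, as a careful person would: the job done as asked, in the order asked, and still so for the second after the job is handed in, with the robot touching nothing.
It also fails if it takes over 67 s, if anything falls off the work surface, if the arm or the gripper's body presses on something with over 40 N, if the wrist force passes 120 N, or if a joint passes its speed limit or range.

## Working session

There is one attempt and no reset: what is moved stays moved. The work goes in short steps, Python scripts to look and compute and a tool call to move; the robot and the scene stay as the last step left them, time stands still between calls to the robot, and variables do not carry over. Pictures are saved under pics/ and viewed, on a budget of 10 in all, crops included, one or two more only if the job needs it, and the job is handed in when it is done.

Besides the shell and the picture viewer there is one more tool, called in YAML: its name, and indented under it one key for each argument. move_arm: Moves the arm, as the interface text tells. Its arguments: {"type":"object","properties":{"moves":{"type":"array","items":{"type":"array","items":{"type":"number"}}}},"required":["moves"]}

```bash
mkdir -p pics; ls; python3 - <<'E'
from plant import *
import cv2
o=get_obs();print(o['time'],o['ee_pos'],o['tcp_rot'],o['wrist_force'],o['opening'])
for n in ('scene','top'):
    d=get_image(n);cv2.imwrite(f'pics/{n}0.png',d['color'][...,::-1]);print(n,d['intrinsics'],d['extrinsics'])
d=get_image('wrist');print(d['intrinsics'],d['tool_from_camera'])
E
```

```text
pics
0.0 [0.24262934 0.60251487 0.2216478 ] [[-9.27631216e-01  3.73497116e-01 -4.81752417e-04]
 [ 3.73497401e-01  9.27629899e-01 -1.56873747e-03]
 [-1.39030975e-04 -1.63514312e-03 -9.99998653e-01]] [-1.11499685 -0.85110598  0.16033303] 0.08720682671983095
scene [[487.87094221   0.         318.65390816]
 [  0.         487.87094221 203.77886485]
 [  0.           0.           1.        ]] [[ 0.84501618 -0.33765062  0.41465614 -0.04232881]
 [-0.53465892 -0.51992165  0.66619916 -0.99154657]
 [-0.00935385 -0.78464867 -0.61987012  0.90955113]
 [ 0.          0.          0.          1.        ]]
top [[409.04580263   0.         314.36323187]
 [  0.         409.04580263 193.3835497 ]
 [  0.           0.           1.        ]] [[-0.02619605 -0.99745884  0.06625423  0.47429888]
 [-0.99963361  0.02658949  0.00506341 -0.09334747]
 [-0.00681221 -0.06609732 -0.99778993  1.14559361]
 [ 0.          0.          0.          1.        ]]
[[306.88230226   0.         318.28262107]
 [  0.         306.88230226 196.2863176 ]
 [  0.           0.           1.        ]] [[-1.63803127e-05 -9.60727758e-01 -2.77492659e-01  7.59034105e-02]
 [ 9.99999833e-01  1.44446386e-04 -5.59128170e-04  6.52839885e-04]
 [ 5.77252765e-04 -2.77492621e-01  9.60727595e-01 -1.62381061e-01]
 [ 0.00000000e+00  0.00000000e+00  0.00000000e+00  1.00000000e+00]]
```

View pics/top0.png

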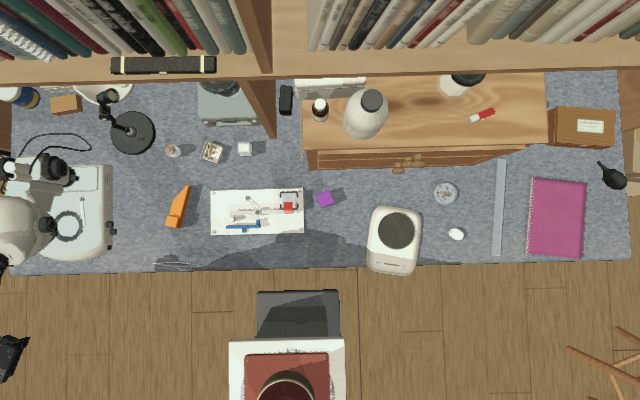

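View pics/scene0.png

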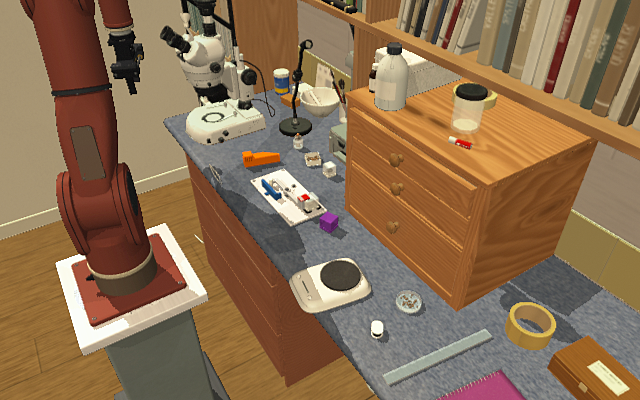

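The top view shows the wedge at (178,206), holder plate at (257,211) with the fence on its lower side and the tab at (288,207). The purple decoy is at (325,198) and the scale plate at (396,230). Next I measure them.

```bash
cat > h.py <<'E'
from plant import *
import cv2, numpy as np
def cam(n):
    o=get_obs(); d=get_image(n); im=d['color'][...,::-1].copy()
    if n=='wrist':
        T=np.eye(4);T[:3,:3]=o['tcp_rot'];T[:3,3]=o['ee_pos'];E=T@d['tool_from_camera']
    else: E=d['extrinsics']
    return im,np.array(d['intrinsics']),np.array(E),o
def ray(px,K,E,z):
    px=np.atleast_2d(px).astype(float)
    d=np.c_[(px[:,0]-K[0,2])/K[0,0],(px[:,1]-K[1,2])/K[1,1],np.ones(len(px))]@E[:3,:3].T
    return E[:3,3]+d*((z-E[2,3])/d[:,2])[:,None]
def proj(P,K,E):
    c=(np.atleast_2d(P)-E[:3,3])@E[:3,:3]; return c[:,:2]/c[:,2:]*[K[0,0],K[1,1]]+[K[0,2],K[1,2]]
def blob(m,roi=None):
    if roi:
        k=np.zeros_like(m);x0,y0,x1,y1=roi;k[y0:y1,x0:x1]=1;m=m*k
    cs,_=cv2.findContours(m.astype('uint8'),cv2.RETR_EXTERNAL,cv2.CHAIN_APPROX_NONE)
    return max(cs,key=cv2.contourArea)
def rect(c,K,E,z):
    P=ray(c[:,0]+0.0,K,E,z)[:,:2]; r=cv2.minAreaRect((P*1000).astype('float32')); return r,cv2.boxPoints(r)
E
python3 - <<'E'
from h import *
im,K,E,o=cam('top')
hsv=cv2.cvtColor(im,cv2.COLOR_BGR2HSV)
H,S,V=hsv[...,0],hsv[...,1],hsv[...,2]
c=blob((V>170)&(S<60),(195,175,315,245));r,b=rect(c,K,E,.008);print('holder',r,b)
c=blob((H>5)&(H<20)&(S>180),(155,175,200,240));
for z in (.0,.03):
  r,b=rect(c,K,E,z);print('wedge',z,r,b)
  print((cv2.approxPolyDP((ray(c[:,0],K,E,z)[:,:2]*1000).astype('float32'),4,True)).reshape(-1,2))
c=blob((V<80),(372,205,422,255));e=cv2.fitEllipse(c);print('plate',e,ray(e[0],K,E,.03))
big=cv2.resize(im[160:260,150:340],None,fx=4,fy=4,interpolation=cv2.INTER_CUBIC);cv2.imwrite('pics/topc.png',big)
E
```

```text
holder ((504.39910888671875, 74.77140045166016), (259.3677673339844, 124.22850036621094), 89.97948455810547) [[442.2384   -54.89023 ]
 [566.4669   -54.934708]
 [566.5598   204.43303 ]
 [442.3313   204.47751 ]]
wedge 0.0 ((524.9030151367188, 284.60791015625), (19.010116577148438, 116.5886459350586), 73.63235473632812) [[466.29263 291.91537]
 [578.1563  259.06076]
 [583.5134  277.30045]
 [471.64972 310.15506]]
[[580.6822  267.66095]
 [499.62112 287.78714]
 [494.3174  299.04446]
 [499.99045 301.83133]
 [491.44553 296.24796]
 [469.2392  301.94797]
 [471.73712 290.71997]
 [513.5596  284.9118 ]
 [521.7549  276.43564]
 [527.4457  279.21896]
 [574.88055 262.05307]]
wedge 0.03 ((523.5777587890625, 274.7103271484375), (18.512279510498047, 113.5355224609375), 73.6324234008789) [[466.50223 281.8264 ]
 [575.4366  249.83223]
 [580.6533  267.59427]
 [471.71893 299.58844]]
[[577.8963  258.20712]
 [498.958   277.80624]
 [493.79318 288.76877]
 [499.31766 291.48267]
 [490.9965  286.0455 ]
 [469.37167 291.59625]
 [471.8042  280.6623 ]
 [512.53143 275.0062 ]
 [520.51215 266.752  ]
 [526.0539  269.46246]
 [572.2466  252.7461 ]]
plate ((383.1239318847656, 220.00807189941406), (2.9578371047973633, 9.352445602416992), 35.170265197753906) [[ 0.47088142 -0.2726504   0.03      ]]
```

View pics/topc.png

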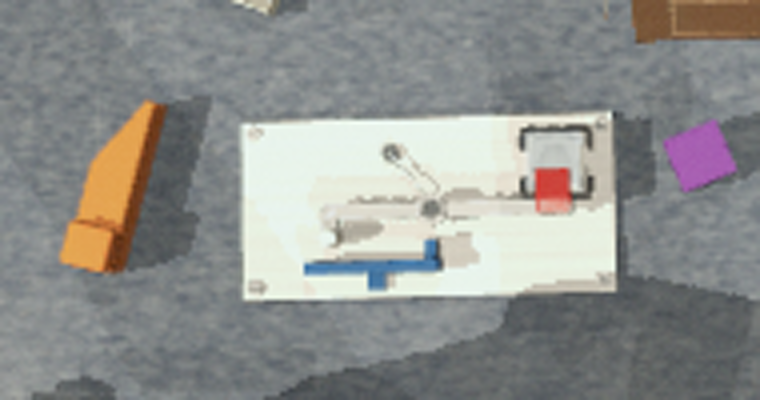

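The crop shows the wedge with its thin end towards world +X and its flat side facing the holder. Its grip is around full pixel (172,222). I'll go above the wedge by a route clear of the microscope, then take a wrist look.

move_arm:
  moves:
    - [0.02,-0.06,0,0,0,0,-1]
    - [0.04,-0.12,0,0,0,0,-1]
    - [0.06,-0.18,0,0,0,0,-1]
    - [0.09,-0.2,0,0,0,3,-1]
    - [0.12,-0.22,0,0,0,6,-1]
    - [0.15,-0.24,0,0,0,6,-1]
    - [0.18,-0.27,0,0,0,6,-1]
    - [0.21,-0.29,0,0,0,6,-1]
    - [0.24,-0.312,0,0,0,6,-1]
    - [0.24,-0.312,0,0,0,6,-1]
    - [0.24,-0.312,0,0,0,6,-1]
    - [0.24,-0.312,0,0,0,6,-1]
    - [0.24,-0.312,0,0,0,6,-1]
    - [0.24,-0.312,0,0,0,6,-1]

```text
time: 1.37
ee_pos: [0.4817, 0.2922, 0.2224]
tcp_rot: [[-0.962, 0.272, -0.001], [0.272, 0.962, 0.0], [0.001, 0.0, -1.0]]
wrist_force: [0.7, -0.4, -0.6]
opening: 0.0869
```

```bash
python3 - <<'E'
from h import *
im,K,E,o=cam('wrist');print(o['time'],o['ee_pos'],o['tcp_rot'][:,0])
np.savez('w1',im=im,K=K,E=E);cv2.imwrite('pics/w1.png',im)
hsv=cv2.cvtColor(im,cv2.COLOR_BGR2HSV);H,S,V=cv2.split(hsv)
m=(H>5)&(H<20)&(S>180);c=blob(m);print(cv2.boundingRect(c));print(cv2.approxPolyDP(c,3,True).reshape(-1,2))
c=blob(m&(V>200));print(cv2.approxPolyDP(c,3,True).reshape(-1,2))
E
```

```text
1.3667 [0.48170344 0.29216193 0.22240259] [-9.62168747e-01  2.72453409e-01  6.65166891e-04]
(311, 159, 28, 96)
[[335 159]
 [312 160]
 [314 254]
 [337 216]]
[[337 162]
 [319 161]
 [312 165]
 [314 254]
 [337 216]]
```

View pics/w1.png

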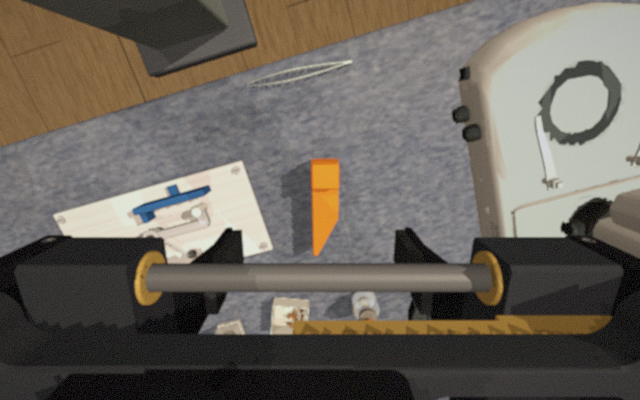

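The wrist view shows the wedge lengthwise, with the grip at rows 160–189, columns 312–339 and the thin end at (314,254). Converting to a pose.

```bash
python3 - <<'E'
from h import *
d=np.load('w1.npz');im,K,E=d['im'],d['K'],d['E']
H,S,V=cv2.split(cv2.cvtColor(im,cv2.COLOR_BGR2HSV))
m=(H>5)&(H<20)&(S>180)
for r in range(157,258,6):
    x=np.where(m[r,290:360])[0]
    if len(x):print(r,x[0]+290,x[-1]+290,end=' | ')
print(V[155:195,325])
P=ray([[312,160],[339,160],[312,189.5],[339,189.5]],K,E,.043);print(P.round(4))
Q=ray([[312.5,195],[339,195],[314,255]],K,E,.03);print(Q.round(4))
f=Q[2]-Q[0];print('yaw flat',np.degrees(np.arctan2(f[1],f[0])))
f=P[:2].mean(0)-P[2:].mean(0);print(np.degrees(np.arctan2(-f[1],-f[0])),'grip c',P.mean(0))
# holder refine with wrist? scale plate in top
im,K,E,o=cam('top');H,S,V=cv2.split(cv2.cvtColor(im,cv2.COLOR_BGR2HSV))
sub=im[195:285,355:435];cv2.imwrite('pics/sc.png',cv2.resize(sub,None,fx=6,fy=6))
for t in (70,80,90,100,110):
    c=blob(((V<t)&(S<120)),(374,208,420,252));print(t,cv2.contourArea(c),cv2.fitEllipse(c),ray(cv2.fitEllipse(c)[0],K,E,.03))
E
```

```text
163 312 337 | 169 311 338 | 175 312 338 | 181 312 338 | 187 312 337 | 193 312 337 | 199 313 336 | 205 312 337 | 211 313 337 | 217 313 336 | 223 313 334 | 229 313 330 | 235 313 327 | 241 313 324 | 247 313 320 | 253 314 317 | [109 111 121 160 187 194 200 205 209 218 225 226 226 226 227 227 225 226
 227 225 227 227 225 225 228 226 225 226 226 226 225 225 225 218 200 199
 207 221 226 228]
[[0.4611 0.2911 0.043 ]
 [0.4693 0.3203 0.043 ]
 [0.4939 0.2816 0.043 ]
 [0.5024 0.3116 0.043 ]]
[[0.5039 0.2791 0.03  ]
 [0.5125 0.3098 0.03  ]
 [0.5807 0.2589 0.03  ]]
yaw flat -14.732005458453143
-15.438239123416366 grip c [0.48165407 0.30115059 0.043     ]Traceback (most recent call last):
  File "<stdin>", line 17, in <module>
cv2.error: OpenCV(4.12.0) /io/opencv/modules/imgproc/src/shapedescr.cpp:361: error: (-201:Incorrect size of input array) There should be at least 5 points to fit the ellipse in function 'fitEllipseNoDirect'
```

move_arm:
  moves:
    - [0.002,0.009,-0.04,0,0,0.8,-1]
    - [0.002,0.009,-0.08,0,0,0.8,-1]
    - [0.002,0.009,-0.12,0,0,0.8,-1]
    - [0.002,0.009,-0.15,0,0,0.8,-1]
    - [0.002,0.009,-0.18,0,0,0.8,-1]
    - [0.002,0.009,-0.195,0,0,0.8,-1]
    - [0.002,0.009,-0.207,0,0,0.8,-1]
    - [0.002,0.009,-0.207,0,0,0.8,-1]
    - [0.002,0.009,-0.207,0,0,0.8,-1]
    - [0.002,0.009,-0.207,0,0,0.8,-1]

```text
time: 2.3
ee_pos: [0.4855, 0.3008, 0.017]
tcp_rot: [[-0.965, 0.261, 0.002], [0.261, 0.965, 0.001], [-0.001, 0.002, -1.0]]
wrist_force: [0.2, 0.7, -0.1]
opening: 0.0867
```

```bash
python3 - <<'E'
from h import *
im,K,E,o=cam('top');H,S,V=cv2.split(cv2.cvtColor(im,cv2.COLOR_BGR2HSV))
print(V[230,365:430:2],V[205:265:2,398])
E
```

```text
[148 141 219 234 190 195 173  61  66  63  65  64  65  66  67  63  62  64
  67  69  64  62  70  68  62 208 204 181 107 119 123 113 115] [ 94 127 164 179  62  65  69  70  68  65  72  73  64  62  64  68  65  69
  66  63  67  87 196 253 253 253 253 252 253 253]
```

move_arm:
  moves:
    - [-0.001,0,-0.004,0,0,0,-1]
    - [-0.001,0,-0.004,0,0,0,1]
    - [-0.001,0,-0.004,0,0,0,1]
    - [-0.001,0,-0.004,0,0,0,1]
    - [-0.001,0,-0.004,0,0,0,1]
    - [-0.001,0,-0.004,0,0,0,1]
    - [-0.001,0,-0.004,0,0,0,1]
    - [-0.001,0,-0.004,0,0,0,1]
    - [-0.001,0,-0.004,0,0,0,1]
    - [-0.001,0,-0.004,0,0,0,1]
    - [-0.001,0,-0.004,0,0,0,1]
    - [-0.001,0,-0.004,0,0,0,1]

```text
time: 3.35
ee_pos: [0.4838, 0.2999, 0.0115]
tcp_rot: [[-0.965, 0.261, 0.0], [0.261, 0.965, -0.0], [-0.0, -0.0, -1.0]]
wrist_force: [-0.0, -1.0, -0.0]
opening: 0.0319
```

```bash
python3 - <<'E'
from h import *
im,K,E,o=cam('top');H,S,V=cv2.split(cv2.cvtColor(im,cv2.COLOR_BGR2HSV))
c=blob((V<110),(374,208,425,252));e=cv2.fitEllipse(c);print(e,ray(e[0],K,E,.03))
im,K,E,o=cam('wrist');print(o['ee_pos'],o['tcp_rot'][:,0])
E
```

```text
((395.9139709472656, 230.23513793945312), (34.80935287475586, 35.743202209472656), 120.52973175048828) [[ 0.4422984  -0.30627227  0.03      ]]
[0.48376127 0.29992085 0.01153855] [-9.65311914e-01  2.61099417e-01  4.96385720e-05]
```

Wedge gripped (31.9 mm). Lift, turn to the holder's axis and look again.

move_arm:
  moves:
    - [0,0,0.035,0,0,0,1]
    - [0,0,0.07,0,0,-6,1]
    - [0,0,0.085,0,0,-13,1]
    - [0,0,0.085,0,0,-20,1]
    - [0,0,0.085,0,0,-27,1]
    - [0,0,0.085,0,0,-34,1]
    - [0,0,0.085,0,0,-41,1]
    - [0,0,0.085,0,0,-48,1]
    - [0,0,0.085,0,0,-55,1]
    - [0,0,0.085,0,0,-62,1]
    - [0,0,0.085,0,0,-69,1]
    - [0.002,-0.01,0.085,0,0,-74.9,1]
    - [0.002,-0.02,0.085,0,0,-74.9,1]
    - [0.002,-0.02,0.085,0,0,-74.9,1]
    - [0.002,-0.02,0.085,0,0,-74.9,1]
    - [0.002,-0.02,0.085,0,0,-74.9,1]

```text
time: 4.78
ee_pos: [0.4857, 0.2802, 0.0966]
tcp_rot: [[-0.002, 1.0, -0.0], [1.0, 0.002, 0.0], [0.0, -0.0, -1.0]]
wrist_force: [1.5, -0.9, -0.6]
opening: 0.0319
```

```bash
python3 - <<'E'
from h import *
im,K,E,o=cam('wrist');print(o['time'],o['ee_pos'],o['tcp_rot'][:,0],o['wrist_force'])
np.savez('w2',im=im,K=K,E=E);cv2.imwrite('pics/w2.png',im)
H,S,V=cv2.split(cv2.cvtColor(im,cv2.COLOR_BGR2HSV))
# predicted pixels with holder origin guess
def hw(p): p=np.array(p)/1000; return np.array([.502+p[1],.070-p[0],p[2]])
for p in [(-135,-60,8),(-135,65,8),(-87,-34,34),(-87,-42,34),(5,-34,34),(-70,-18,35),(85,9,53)]:print(p,proj(hw(p),K,E).round(1))
E
```

```text
4.7833 [0.48569093 0.28018352 0.09661697] [-1.74105497e-03  9.99998376e-01  4.65419278e-04] [ 1.53575946 -0.90466786 -0.55892179]
(-135, -60, 8) [[270.4 278.7]]
(-135, 65, 8) [[405.9 278.9]]
(-87, -34, 34) [[297.7 342.6]]
(-87, -42, 34) [[288.7 342.6]]
(5, -34, 34) [[299.3 421.4]]
(-70, -18, 35) [[315.8 359.1]]
(85, 9, 53) [[343.3 502.3]]
```

View pics/w2.png

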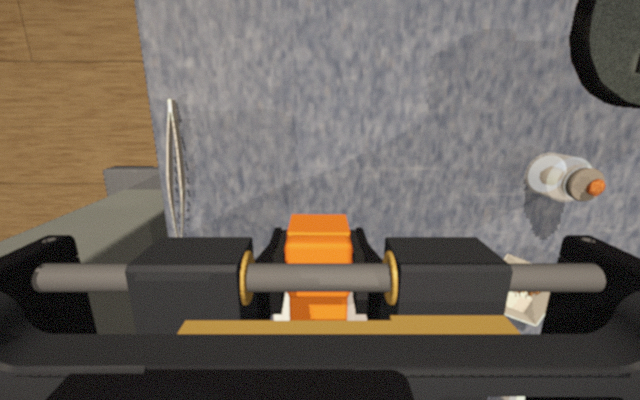

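The gripper hides the holder here. I'll use the earlier wrist picture, which shows base corners near (242,162), (271,247), (55,213), the fence and the roller near (197,212).

```bash
python3 - <<'E'
from h import *
d=np.load('w1.npz');im,K,E=d['im'],d['K'],d['E']
H,S,V=cv2.split(cv2.cvtColor(im,cv2.COLOR_BGR2HSV))
m=((V>150)&(S<70)).astype('uint8'); m[:, 300:]=0; m[:150]=0
# edge along y=-60: for columns 70..230, first row with mask ; edge x=-135: for rows 175..235 last col
top=[];rt=[]
for x in range(70,235,3):
    r=np.where(m[:250,x])[0]; 
    if len(r): top.append((x,r[0]-.5))
for y in range(172,228,2):
    r=np.where(m[y,200:290])[0]
    if len(r): rt.append((200+r[-1]+.5,y))
for n,a in(('y=-60',top),('x=-135',rt)):
    P=ray(a,K,E,.008)[:,:2].astype('float32'); l=cv2.fitLine(P,cv2.DIST_HUBER,0,.01,.01).ravel()
    print(n,l,'ang',np.degrees(np.arctan2(l[1],l[0])), 'X at Y=.07:',l[2]+(.07-l[3])*l[0]/l[1],'Y at X=.5',l[3]+(.5-l[2])*l[1]/l[0])
b=(H>95)&(H<125)&(S>130); c=blob(b,(100,160,240,240)); print(cv2.boundingRect(c)); 
im2,K2,E2,o=cam('top');H,S,V=cv2.split(cv2.cvtColor(im2,cv2.COLOR_BGR2HSV))
# fence in w1 & top, crops
A=cv2.resize(im[150:250,100:290],None,fx=4,fy=4,interpolation=cv2.INTER_CUBIC);B=cv2.resize(im2[180:240,160:310],None,fx=5,fy=5,interpolation=cv2.INTER_CUBIC)[:, :760]
B=np.pad(B,((0,0),(0,760-B.shape[1]),(0,0)))
def hw(p): p=np.array(p)/1000; return np.array([.502+p[1],.070-p[0],p[2]])
pts=[(-87,-34,34),(5,-34,34),(-70,-18,35),(-135,-60,8),(-135,65,8),(125,-60,8),(0,0,40),(-5,-20,28)]
for p in pts:
    q=(proj(hw(p),K,E)[0]-[100,150]+.5)*4-.5; cv2.drawMarker(A,tuple(int(v) for v in q),(255,0,255),0,10)
    q=(proj(hw(p),K2,E2)[0]-[160,180]+.5)*5-.5; cv2.drawMarker(B,tuple(int(v) for v in q),(255,0,255),0,10)
cv2.imwrite('pics/cmp.png',np.vstack([A[:300],B]))
E
```

```text
y=-60 [0.00157888 0.99999875 0.44175273 0.08310108] ang 89.90953 X at Y=.07: 0.44173205 Y at X=.5 36.9745
x=-135 [ 0.9999994  -0.00111449  0.49549794  0.20588541] ang -0.06385549 X at Y=.07: 122.4217 Y at X=.5 0.20588039
(134, 186, 75, 36)
```

View pics/cmp.png

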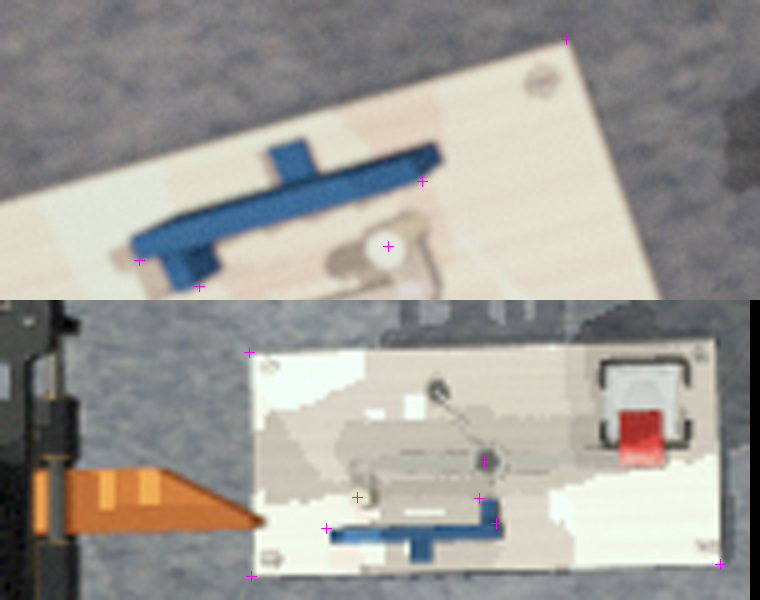

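Both views agree on the holder: origin at (0.5017, 0.0708), yaw -90°. The wedge is lined up about 2 mm off the fence. Lower it and slide it part way in.

move_arm:
  moves:
    - [0,0,-0.03,0,0,0,1]
    - [0,0,-0.055,0,0,0,1]
    - [0,0,-0.07,0,0,0,1]
    - [0,0,-0.0755,0,0,0,1]
    - [0,0,-0.0755,0,0,0,1]
    - [0,-0.01,-0.0755,0,0,0,1]
    - [0,-0.02,-0.0755,0,0,0,1]
    - [0,-0.03,-0.0755,0,0,0,1]
    - [0,-0.03,-0.0755,0,0,0,1]
    - [0,-0.03,-0.0755,0,0,0,1]
    - [0,-0.03,-0.0755,0,0,0,1]

```text
time: 5.8
ee_pos: [0.486, 0.2501, 0.0216]
tcp_rot: [[0.001, 1.0, 0.001], [1.0, -0.001, 0.001], [0.001, 0.001, -1.0]]
wrist_force: [-0.3, 0.3, -1.0]
opening: 0.032
```

```bash
python3 - <<'E'
from h import *
im2,K2,E2,o=cam('top');print(o['ee_pos'],o['wrist_force'])
im3,K3,E3,o=cam('scene')
A=cv2.resize(im2[180:240,160:310],None,fx=5,fy=5,interpolation=cv2.INTER_CUBIC)
B=cv2.resize(im3[140:230,220:345],None,fx=6,fy=3.3,interpolation=cv2.INTER_CUBIC)
cv2.imwrite('pics/ins1.png',np.vstack([A,B]))
E
```

```text
[0.48604717 0.25013315 0.02156968] [-0.27470068  0.34902766 -0.95010468]
```

View pics/ins1.png

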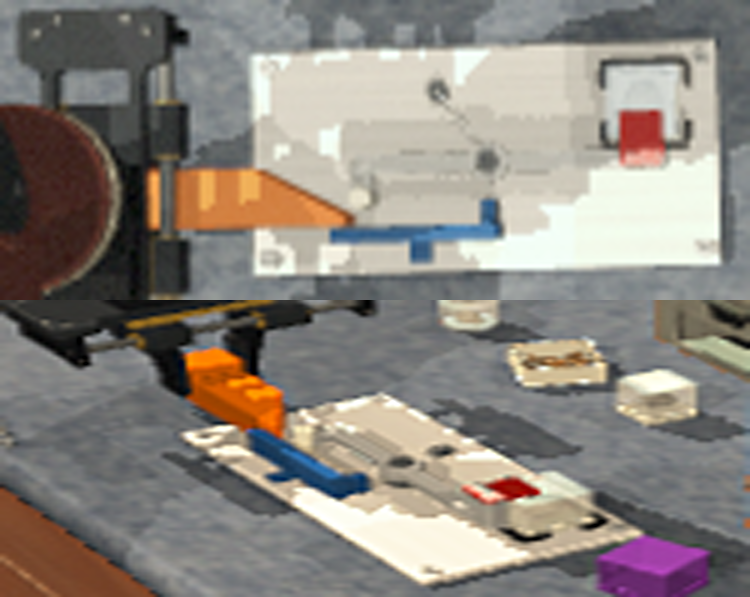

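The thin tip is between the fence (330,232) and roller (362,195). Push on.

move_arm:
  moves:
    - [0,-0.005,-0.001,0,0,0,1]
    - [-0.0005,-0.01,-0.001,0,0,0,1]
    - [-0.001,-0.015,-0.001,0,0,0,1]
    - [-0.0015,-0.02,-0.001,0,0,0,1]
    - [-0.002,-0.026,-0.001,0,0,0,1]
    - [-0.002,-0.032,-0.001,0,0,0,1]
    - [-0.002,-0.038,-0.001,0,0,0,1]
    - [-0.002,-0.044,-0.001,0,0,0,1]
    - [-0.002,-0.05,-0.001,0,0,0,1]
    - [-0.002,-0.055,-0.001,0,0,0,1]
    - [-0.002,-0.06,-0.001,0,0,0,1]
    - [-0.002,-0.06,-0.001,0,0,0,1]
    - [-0.002,-0.06,-0.001,0,0,0,1]

```text
time: 6.98
ee_pos: [0.4845, 0.1907, 0.0207]
tcp_rot: [[-0.0, 1.0, 0.002], [1.0, 0.0, 0.002], [0.002, 0.002, -1.0]]
wrist_force: [2.2, 5.3, 1.4]
opening: 0.0315
```

move_arm:
  moves:
    - [0,-0.003,0,0,0,0,1]
    - [0,-0.006,0,0,0,0,1]
    - [0,-0.008,0,0,0,0,1]
    - [0,-0.009,0,0,0,0,1]
    - [0,-0.01,0,0,0,0,1]
    - [0,-0.01,0,0,0,0,1]
    - [0,-0.01,0,0,0,0,1]

```text
time: 7.57
ee_pos: [0.4846, 0.1822, 0.0207]
tcp_rot: [[-0.001, 1.0, 0.002], [1.0, 0.001, 0.003], [0.003, 0.002, -1.0]]
wrist_force: [1.7, 8.6, 0.5]
opening: 0.032
```

move_arm:
  moves:
    - [0,-0.001,0,0,0,0,1]
    - [0,-0.002,0,0,0,0,1]
    - [0,-0.002,0,0,0,0,1]
    - [0,-0.002,0,0,0,0,1]

```text
time: 7.9
ee_pos: [0.4845, 0.1803, 0.0207]
tcp_rot: [[-0.001, 1.0, 0.002], [1.0, 0.001, 0.003], [0.003, 0.002, -1.0]]
wrist_force: [1.3, 8.9, -0.1]
opening: 0.032
```

Not yet at the stop (the force hasn't risen). A little further.

move_arm:
  moves:
    - [0,-0.001,0,0,0,0,1]
    - [0,-0.002,0,0,0,0,1]
    - [0,-0.003,0,0,0,0,1]
    - [0,-0.003,0,0,0,0,1]

```text
time: 8.23
ee_pos: [0.4846, 0.178, 0.0208]
tcp_rot: [[-0.001, 1.0, 0.002], [1.0, 0.001, 0.004], [0.004, 0.002, -1.0]]
wrist_force: [2.6, 12.1, -0.8]
opening: 0.0317
```

```bash
python3 - <<'E'
from h import *
im2,K2,E2,o=cam('top');print(o['ee_pos'],o['wrist_force'])
im3,K3,E3,o=cam('scene')
A=cv2.resize(im2[180:240,160:310],None,fx=5,fy=5,interpolation=cv2.INTER_CUBIC)
B=cv2.resize(im3[140:230,220:345],None,fx=6,fy=3.3,interpolation=cv2.INTER_CUBIC)
cv2.imwrite('pics/ins2.png',np.vstack([A,B]))
E
```

```text
[0.48456431 0.17797416 0.0207629 ] [ 2.63689902 12.14776826 -0.76730808]
```

View pics/ins2.png

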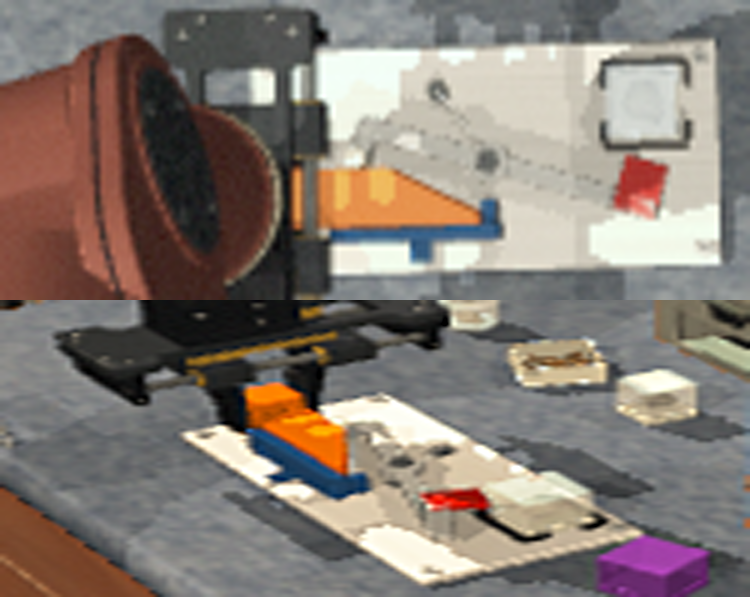

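The wedge tip now meets the blue stop at (483,215), the tab has swung clear of the box, and force is rising. One more small push will confirm contact.

move_arm:
  moves:
    - [0,-0.001,0,0,0,0,1]
    - [0,-0.002,0,0,0,0,1]
    - [0,-0.002,0,0,0,0,1]

```text
time: 8.58
ee_pos: [0.4846, 0.1779, 0.0209]
tcp_rot: [[-0.003, 1.0, 0.003], [1.0, 0.003, 0.006], [0.006, 0.003, -1.0]]
wrist_force: [2.1, 18.5, -2.2]
opening: 0.0321
```

Firm at the stop (18.5 N, no motion). Relax the push, set down on the base, then open.

move_arm:
  moves:
    - [0,0.001,-0.001,0,0,0,1]
    - [0,0.002,-0.002,0,0,0,1]
    - [0,0.002,-0.002,0,0,0,1]
    - [0,0.002,-0.002,0,0,0,1]

```text
time: 8.92
ee_pos: [0.4846, 0.178, 0.0196]
tcp_rot: [[-0.001, 1.0, 0.002], [1.0, 0.001, 0.004], [0.004, 0.002, -1.0]]
wrist_force: [-1.6, 10.6, 11.0]
opening: 0.032
```

move_arm:
  moves:
    - [0,0,0,0,0,0,-1]
    - [0,0,0,0,0,0,-1]
    - [0,0,0,0,0,0,-1]
    - [0,0,0,0,0,0,-1]
    - [0,0,0,0,0,0,-1]
    - [0,0,0,0,0,0,-1]
    - [0,0,0,0,0,0,-1]
    - [0,0,0.02,0,0,0,-1]
    - [0,0,0.05,0,0,0,-1]
    - [0,0,0.09,0,0,0,-1]
    - [0,0,0.13,0,0,0,-1]
    - [0,0,0.16,0,0,0,-1]
    - [0,0,0.16,0,0,0,-1]

```text
time: 10.0
ee_pos: [0.4868, 0.176, 0.1844]
tcp_rot: [[0.001, 1.0, 0.008], [1.0, -0.001, 0.005], [0.005, 0.008, -1.0]]
wrist_force: [0.1, -0.1, 0.8]
opening: 0.0866
```

move_arm:
  moves:
    - [0,-0.01,0,0,0,7,-1]
    - [0,-0.025,0,0,0,14,-1]
    - [0,-0.04,0,0,0,21,-1]
    - [0,-0.055,0,0,0,28,-1]
    - [0,-0.07,0,0,0,35,-1]
    - [0,-0.085,0,0,0,42,-1]
    - [0,-0.1,0,0,0,49,-1]
    - [0,-0.115,0,0,0,56,-1]
    - [0,-0.13,0,0,0,63,-1]
    - [0,-0.145,0,0,0,70,-1]
    - [0.01,-0.16,0,0,0,77,-1]
    - [0.03,-0.175,0,0,0,84,-1]
    - [0.045,-0.19,0,0,0,90,-1]
    - [0.045,-0.19,0,0,0,90,-1]
    - [0.045,-0.19,0,0,0,90,-1]
    - [0.045,-0.19,0,0,0,90,-1]

```text
time: 11.33
ee_pos: [0.5282, -0.0148, 0.1777]
tcp_rot: [[-1.0, 0.003, -0.001], [0.003, 1.0, -0.0], [0.001, -0.0, -1.0]]
wrist_force: [-0.3, -0.4, -0.2]
opening: 0.0868
```

```bash
python3 - <<'E'
from h import *
im,K,E,o=cam('wrist');print(o['time'],o['ee_pos'],o['tcp_rot'][:,0])
np.savez('w3',im=im,K=K,E=E)
def hw(p): p=np.array(p)/1000; return np.array([.5017+p[1],.0708-p[0],p[2]])
for p in [(65.5,10.5,44),(104.5,10.5,44),(65.5,49.5,44),(104.5,49.5,44)]:
    q=proj(hw(p),K,E)[0];print(q);cv2.drawMarker(im,tuple(int(round(v)) for v in q),(255,0,255),0,8)
cv2.imwrite('pics/w3.png',im)
E
```

```text
11.3333 [ 0.52824579 -0.01479301  0.17765317] [-0.99999495  0.00300948  0.00102265]
[338.35726682 171.08233303]
[298.59630717 171.19213572]
[337.77968068 208.85126675]
[299.39249868 208.94842178]
```

View pics/w3.png

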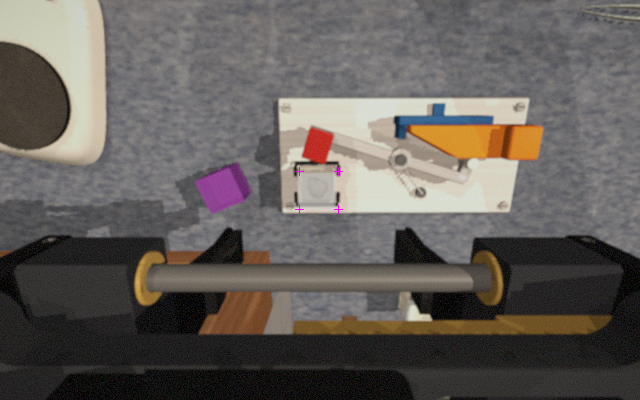

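The wedge holds the latch by itself. The tab at (318,145) is clear of the box at (318,188), which matches the predicted corners. Descend with the fingers partly closed to stay clear of the purple box.

move_arm:
  moves:
    - [0.0035,0.0005,-0.04,0,0,0.2,-0.4]
    - [0.0035,0.0005,-0.075,0,0,0.2,-0.4]
    - [0.0035,0.0005,-0.1,0,0,0.2,-0.4]
    - [0.0035,0.0005,-0.12,0,0,0.2,-0.4]
    - [0.0035,0.0005,-0.12,0,0,0.2,-0.4]
    - [0.0035,0.0005,-0.12,0,0,0.2,-0.4]

```text
time: 11.88
ee_pos: [0.5314, -0.014, 0.0578]
tcp_rot: [[-1.0, -0.003, -0.002], [-0.003, 1.0, -0.0], [0.002, -0.0, -1.0]]
wrist_force: [0.3, 0.3, 0.8]
opening: 0.0625
```

move_arm:
  moves:
    - [0,0,-0.015,0,0,0,-0.4]
    - [0,0,-0.03,0,0,0,-0.4]
    - [0,0,-0.038,0,0,0,-0.4]
    - [0,0,-0.038,0,0,0,-0.4]
    - [0,0,-0.038,0,0,0,-0.4]
    - [0,0,-0.038,0,0,0,0.6]
    - [0,0,-0.038,0,0,0,0.6]
    - [0,0,-0.038,0,0,0,0.6]
    - [0,0,-0.038,0,0,0,0.6]
    - [0,0,-0.038,0,0,0,0.6]
    - [0,0,-0.038,0,0,0,0.6]
    - [0,0,-0.038,0,0,0,0.6]

```text
time: 12.88
ee_pos: [0.5325, -0.0146, 0.0204]
tcp_rot: [[-1.0, -0.003, 0.0], [-0.003, 1.0, 0.0], [-0.0, 0.0, -1.0]]
wrist_force: [-1.7, 0.0, 6.1]
opening: 0.0376
```

move_arm:
  moves:
    - [0,0,0.005,0,0,0,0.6]
    - [0,0,0.015,0,0,0,0.6]
    - [0,0,0.03,0,0,0,0.6]
    - [0,0,0.05,0,0,0,0.6]
    - [0,0,0.08,0,0,0,0.6]
    - [0,0,0.11,0,0,0,0.6]
    - [0,0,0.13,0,0,0,0.6]
    - [0,0,0.13,0,0,0,0.6]

```text
time: 13.55
ee_pos: [0.5347, -0.0149, 0.155]
tcp_rot: [[-1.0, -0.002, 0.007], [-0.002, 1.0, 0.002], [-0.007, 0.002, -1.0]]
wrist_force: [0.7, 0.7, 0.5]
opening: 0.0376
```

```bash
python3 - <<'E'
from h import *
a,K,E,o=cam('wrist');b,K3,E3,o=cam('scene');print(o['ee_pos'],o['wrist_force'],o['opening'])
cv2.imwrite('pics/g1.png',np.vstack([cv2.resize(a[60:320,100:520],(760,300)),cv2.resize(b[110:240,210:420],(760,300),interpolation=cv2.INTER_CUBIC)]))
E
```

```text
[ 0.53369958 -0.01460525  0.15270727] [ 0.18951338 -0.28990056 -0.931042  ] 0.037803049500928
```

View pics/g1.png

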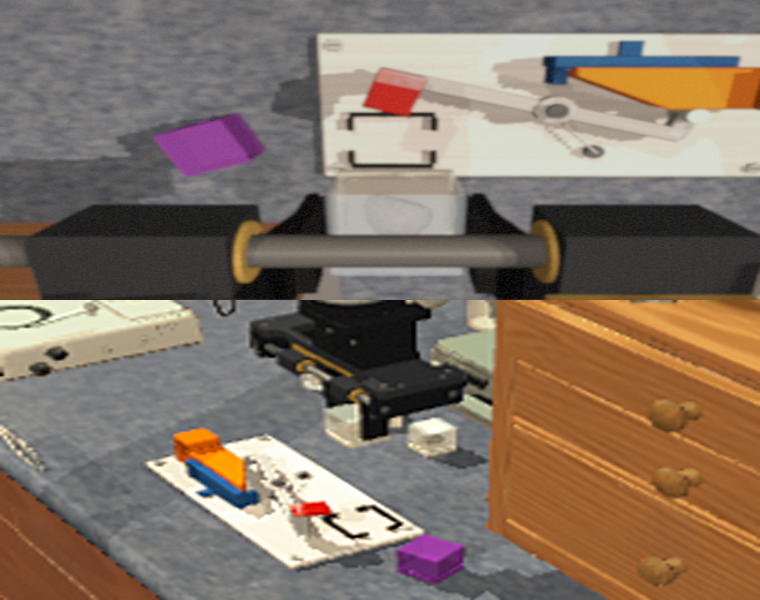

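Box held and lifted out; the holder is undisturbed, with the latch still open. Carry it towards the scale, stopping short for a look.

move_arm:
  moves:
    - [-0.01,-0.01,0,0,0,0,0.6]
    - [-0.025,-0.03,0,0,0,0,0.6]
    - [-0.04,-0.06,0,0,0,0,0.6]
    - [-0.055,-0.09,0,0,0,0,0.6]
    - [-0.07,-0.12,0,0,0,0,0.6]
    - [-0.08,-0.15,0,0,0,0,0.6]
    - [-0.085,-0.18,0,0,0,0,0.6]
    - [-0.09,-0.21,0,0,0,0,0.6]
    - [-0.09,-0.24,0,0,0,0,0.6]
    - [-0.09,-0.265,0,0,0,0,0.6]
    - [-0.09,-0.282,0,0,0,0,0.6]
    - [-0.09,-0.291,0,0,0,0,0.6]
    - [-0.09,-0.291,0,0,0,0,0.6]
    - [-0.09,-0.291,0,0,0,0,0.6]

```text
time: 14.82
ee_pos: [0.4407, -0.3057, 0.149]
tcp_rot: [[-1.0, -0.001, -0.002], [-0.001, 1.0, 0.0], [0.002, 0.0, -1.0]]
wrist_force: [-0.6, 0.4, -0.3]
opening: 0.0377
```

```bash
python3 - <<'E'
from h import *
im,K,E,o=cam('wrist');print(o['time'],o['ee_pos'],o['tcp_rot'].round(3).tolist(),o['wrist_force'],o['opening'])
np.savez('w4',im=im,K=K,E=E)
t=np.linspace(0,6.283,200);c=np.array([.4423,-.3063,.03])
q=proj(c+.049*np.c_[np.cos(t),np.sin(t),0*t],K,E)
for p in q: cv2.circle(im,tuple(int(round(v)) for v in p),0,(255,0,255),-1)
q=proj(o['ee_pos']+np.array([0,0,-.0124]),K,E);print(q)
cv2.imwrite('pics/w4.png',im)
E
```

```text
14.8167 [ 0.44074325 -0.30572443  0.14898524] [[-1.0, -0.001, -0.002], [-0.001, 1.0, 0.0], [0.002, 0.0, -1.0]] [-0.6242713   0.44517055 -0.31207491] 0.03772808581969786
[[317.48439672 235.70331934]]
```

View pics/w4.png

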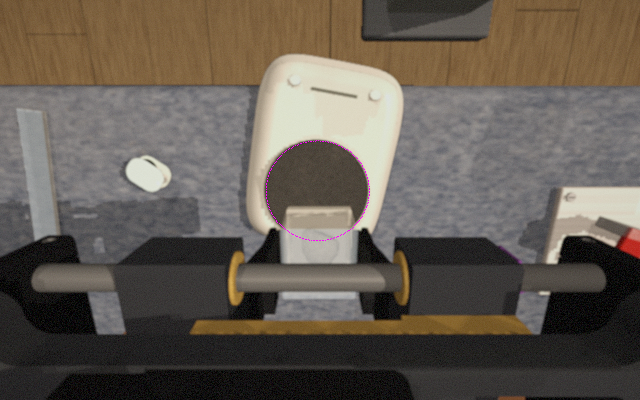

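The predicted plate circle coincides with the plate, centred at pixel (317,190). Descend to just above it.

move_arm:
  moves:
    - [0.002,-0.0006,-0.03,0,0,0,0.6]
    - [0.002,-0.0006,-0.055,0,0,0,0.6]
    - [0.002,-0.0006,-0.075,0,0,0,0.6]
    - [0.002,-0.0006,-0.09,0,0,0,0.6]
    - [0.002,-0.0006,-0.098,0,0,0,0.6]
    - [0.002,-0.0006,-0.102,0,0,0,0.6]
    - [0.002,-0.0006,-0.102,0,0,0,0.6]
    - [0.002,-0.0006,-0.102,0,0,0,0.6]

```text
time: 15.53
ee_pos: [0.4447, -0.3061, 0.0487]
tcp_rot: [[-1.0, -0.003, 0.001], [-0.003, 1.0, -0.0], [-0.001, -0.0, -1.0]]
wrist_force: [0.3, 0.2, -0.9]
opening: 0.0376
```

move_arm:
  moves:
    - [-0.0015,0,-0.001,0,0,0,0.6]
    - [-0.0015,0,-0.002,0,0,0,0.6]
    - [-0.0015,0,-0.003,0,0,0,0.6]
    - [-0.0015,0,-0.004,0,0,0,0.6]
    - [-0.0015,0,-0.005,0,0,0,0.6]
    - [-0.0015,0,-0.005,0,0,0,0.6]
    - [-0.0015,0,-0.005,0,0,0,0.6]
    - [-0.0015,0,-0.005,0,0,0,0.6]

```text
time: 16.2
ee_pos: [0.4428, -0.3062, 0.0431]
tcp_rot: [[-1.0, -0.003, -0.0], [-0.003, 1.0, -0.0], [0.0, -0.0, -1.0]]
wrist_force: [0.6, 0.1, -0.1]
opening: 0.0379
```

No contact yet; continue in small steps until there is.

move_arm:
  moves:
    - [0,0,-0.0005,0,0,0,0.6]
    - [0,0,-0.001,0,0,0,0.6]
    - [0,0,-0.001,0,0,0,0.6]
    - [0,0,-0.001,0,0,0,0.6]

```text
time: 16.53
ee_pos: [0.4428, -0.3062, 0.0421]
tcp_rot: [[-1.0, -0.003, 0.0], [-0.003, 1.0, -0.0], [-0.0, -0.0, -1.0]]
wrist_force: [-0.3, 0.5, 2.0]
opening: 0.0377
```

move_arm:
  moves:
    - [0,0,-0.0005,0,0,0,0.6]
    - [0,0,-0.0005,0,0,0,0.6]
    - [0,0,-0.0005,0,0,0,0.6]

```text
time: 16.78
ee_pos: [0.4429, -0.3062, 0.0421]
tcp_rot: [[-1.0, -0.003, 0.0], [-0.003, 1.0, 0.0], [-0.0, 0.0, -1.0]]
wrist_force: [-2.2, 3.5, 10.0]
opening: 0.0377
```

Contact. Relax slightly, open, and back off upwards.

move_arm:
  moves:
    - [0,0,0.0005,0,0,0,0.6]
    - [0,0,0.0005,0,0,0,0.6]
    - [0,0,0.0005,0,0,0,0]
    - [0,0,0.0005,0,0,0,-0.2]
    - [0,0,0.0005,0,0,0,-0.4]
    - [0,0,0.0005,0,0,0,-0.5]
    - [0,0,0.0005,0,0,0,-0.5]
    - [0,0,0.0005,0,0,0,-0.5]
    - [0,0,0.0005,0,0,0,-0.5]
    - [0,0,0.01,0,0,0,-0.5]
    - [0,0,0.03,0,0,0,-0.5]
    - [0,0,0.06,0,0,0,-0.5]
    - [0,0,0.1,0,0,0,-0.5]
    - [0,0,0.14,0,0,0,-0.5]
    - [0,0,0.16,0,0,0,-0.5]
    - [0,0,0.16,0,0,0,-0.5]

```text
time: 18.12
ee_pos: [0.4446, -0.308, 0.207]
tcp_rot: [[-1.0, -0.002, 0.007], [-0.002, 1.0, -0.002], [-0.007, -0.002, -1.0]]
wrist_force: [0.0, 0.1, 0.4]
opening: 0.0656
```

```bash
python3 - <<'E'
from h import *
im,K,E,o=cam('wrist');print(o['time'],o['ee_pos'],o['wrist_force'],o['opening'])
b,K3,E3,_=cam('scene')
t=np.linspace(0,6.283,200);c=np.array([.4423,-.3063,.03])
for p in proj(c+np.array([[x,y,z] for x in(-.0195,.0195) for y in(-.0195,.0195) for z in(.036,)]),K,E): cv2.drawMarker(im,tuple(int(round(v)) for v in p),(255,0,255),0,6)
cv2.imwrite('pics/fin.png',np.vstack([cv2.resize(im[60:300,60:620],(760,300)),cv2.resize(b[130:310,220:440],(760,300),interpolation=cv2.INTER_CUBIC)]))
E
```

```text
18.1167 [ 0.44459933 -0.30802042  0.20695761] [0.03566794 0.07559028 0.41002074] 0.06559176362812925
```

View pics/fin.png

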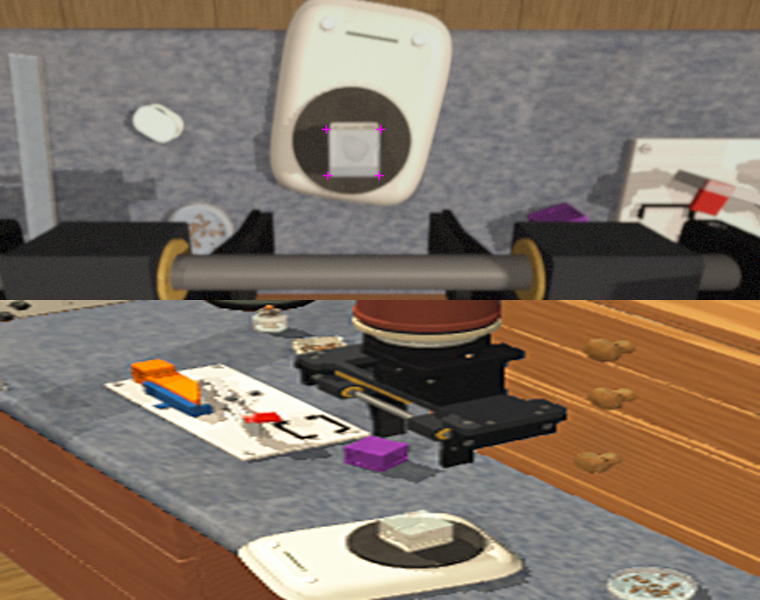

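The box stands upright on the middle of the plate, with its lid corners at the predicted marks. The wedge is in place, the latch is open and the bystanders look unmoved.

```bash
python3 -c "
from plant import *
print(job_done())"
```

```text
the job is handed in; nothing more can be done
None
```

The job is done and handed in at about 18 s of the 67 s allowed.

- **Wedge:** I pushed it thin end first between the fence and the roller until it met the stop. There the force rose to 18.5 N with no further movement. After I let go, it stayed put and held the latch open with the tab clear of the box.
- **Box:** I lifted it out of the nest and lowered it onto the scale plate until it touched, which briefly read about 10 N. In the last picture it stands upright with its lid corners on the predicted marks, within a millimetre or two of the plate's centre.
- **Everything else:** In the last pictures the holder and wedge were undisturbed. The purple box and the other things in view looked unmoved. I checked those by eye only, and some of them were partly hidden by the gripper.

Two readings disagreed slightly with what I expected. The fingers closed to 37.7 mm on the nominally 39 mm box. The wedge also stopped about 3 mm further in than my position estimate; the force and the picture both showed it was against the stop.

I viewed 10 pictures.

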